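# Latch the tubular bulb into the lamp tester

## Robot

A 7-joint arm with a two-finger parallel gripper is mounted at the origin on the work surface. World frame = base frame: x ahead of the robot, y to its left, z up, the work surface at z = 0. Lengths are in m, angles in rad, forces in N, time in s.
With the tool pointing down it reaches from about 0.425 to 0.875 m from the base axis. Payload 8.4 kg.
Tool frame: the origin (TCP) lies on the centre line of the jaws, within the pads' length; the fingertips stand r.nose_length ahead of it and the grasp point (between the pads) lies 2 mm behind it (r.nose_length is the distance from the TCP to the fingertips, in m); z points along the fingers, y is the line along which they close (so a half turn about z gives the same grasp; the last joint's range is limited). The gripper opens to 85 mm and grips with 20 to 120 N. Pads are 22 mm wide; open, the fingers measure 114 mm over their backs; the gripper's body (76 mm by 85 mm) begins 54 mm behind the grasp point. The pads swing forward as they close: fully open they stand 13 mm farther back than shut.
Start: joints at [1.031, 0.333, 0.04, 1.465, -0.013, 1.343, -0.059], TCP at [0.277, -0.588, 0.248] pointing down, gripper open.
Joint ranges: [-2.58, 2.58], [-0.38, 2.09], [-1.3, 1.39], [0.25, 2.4], [-1.5, 4.64], [0.08, 2.09], [-2.65, 2.65]. Speed limits (rad/s): [2.22, 2.22, 2.79, 2.79, 3.14, 3.14, 3.14].

## Interface

Orientations are given as [roll, pitch, yaw] about the fixed x, y, z axes, in that order (R = Rz(yaw) Ry(pitch) Rx(roll)).
In Python, from plant import telemetry, optics, order, r gives the robot as it stands. The module is installed in compiled form; this text tells all that it offers.
- The arm moves only by the tool arm_command, never from a script. Its arguments are lists of equal length, an entry for each row: "jaw": the closure in counts, from 0 (fully open) to 255 (shut); "offset": the shift along the tool's x, y, z normalised to -1 to 1, where 1 is 200 mm, a list of three; "rotation": the turn, a rotation vector about the tool's x, y, z normalised to -1 to 1, where 1 is 45 degrees, a list of three. In form: {"jaw": [jaw, ...], "offset": [[dx, dy, dz], ...], "rotation": [[rx, ry, rz], ...]}. A call has 1 to 10 rows; each row is the pose to reach, as a shift and turn from the pose commanded when the call began, along the tool's axes at that moment; what a row does not reach only later rows make up. A row lasts 1/10 s, in which the tool goes at most 50 mm and 8.59 degrees, less where a joint would pass 70% of its speed; a pose out of reach is approached as far as the arm can. A call with a number of a shift or a turn outside -1 to 1 is refused whole. A call with a gripper value outside its range is refused whole. The fingers move at their own pace and stop on an object; the grip force is fixed at half the most. Time passes only in rows, so rows that repeat a pose let the fingers close. It gives the time, the measured TCP pose, the force, the opening and the grip force at its end, in the units of the state.
- telemetry.read_state(): the state, without advancing time (a new reading comes with each control period).
- optics.capture(name): name is "scene" or "top" or "wrist"; returns a dict with "pixels" (400x640x3 uint8, red, green, blue), "fx", "fy", "cx", "cy" (pixels), "k1" (the pictures are not rectified: a ray, as slopes to the right and down, at radius r is drawn at 1 + k1 r^2 times it, then the intrinsics apply), "pose" (4x4, takes a point from camera to world coordinates). Camera axes: x right, y up, looking along -z (the intrinsics and any distortion apply to the point x, -y, -z); pixel columns grow to the right and rows downward; lengths in m; the calibration is good to about 2 mm. A picture is of the moment at which its call begins. There is no depth.
- order.finish_job(): hands the job in; it is judged then, once.
The state is a dict: "clock": time; "joint_pos": joint angles; "qvel": joint speeds; "effort": joint torques, N m; "position": TCP position; "orientation": TCP orientation; "contact_force": force on the tool from outside, world axes, zero at the start; "moment": the same for the moment, N m; "opening": opening from 0.0 (shut) to 1.0 (fully open); "gripper_force": force on a finger pad.
Only numpy, scipy, OpenCV 4.12 (cv2) and the standard library are available. Lean on these libraries where they do the work, as an engineer would, in place of code of your own. Each camera call takes 0.05 s, during which the arm holds its last target. There are 200 camera calls.

## Task

Take the clear tubular bulb out of the wooden bulb rack and push it cap down into the ceramic socket of the brass test block until the sprung pawl clicks over the bulb's flange and keeps it down, then let go. Press gently, since too hard a push cracks the glass, and leave the other bulbs, the shade ring and the bracket where they are.

Things in the scene. Friction and masses are not known exactly. Their poses are not given: they have to be found in the camera images.
- tube_bulb: Bulb to fit, 122 mm tall, 60 g, upright in a rack hole. Origin: centre of cap's underside, z up. Brass cap 22 mm diameter, z 0 to 44 mm (foot tapers to 16 mm in the last 4 mm); brass flange disc 40 mm diameter, z 44 to 49; clear straight glass tube 28 mm diameter, z 49 to 114, dome to 122. Grip the glass near z = 96 mm so the fingertips clear the pawl. The only bulb with a flange; any yaw.
- rack: Fixed dark wood rack, 260 mm (its x) by 70 mm (its y) by 35 mm tall, origin at the centre of its underside. Three holes of 26 mm diameter, 28 mm deep, at x = -85, 0, 85 mm; a bulb stands in each (which in which hole varies). Best gripped with the fingers closing along the rack's y.
- globe_bulb: Loose clear bulb with a round 58 mm globe, 91 mm tall, no flange; in the rack; must stay. Origin: centre of its cap's underside.
- candle_bulb: Loose clear candle-shaped bulb, 34 mm wide, 95 mm tall, no flange; in the rack; must stay. Origin: centre of its cap's underside.
- test_block: Fixed brass plate 130 x 90 x 20 mm with a square white ceramic socket, 58 x 58 x 43 mm. Origin: on the socket's axis at counter level, z up, x towards the pawl. The socket with pawl and contact is clamped on a stem at a height that varies and is not measured: its flat top is 63 to 83 mm above the counter. Round bore 24 mm, open at the top. Pawl guide reaches 27 mm above the ceramic, on the +x side.
- socket_axis (a point): On the socket's axis, 20 mm up. A sprung contact in the bore meets the bulb's foot 26 mm before home and pushes back: 1.5 N, 5 N at home. Home: flange on four hard rubber studs (3 mm tall, 20 N/mm) on the ceramic top, bulb origin 22 to 42 mm above the counter. A caught bulb then rises 1.5 mm to the pawl; one not caught pops up over 20 mm. Over 30 N between bulb and tester cracks the glass.
- pawl (a joint): Slide (m) of the sprung steel pawl, a tongue with sloping top and flat underside, 1.5 mm above the flange of a bulb at home. 0 = fully out, grows as it is pushed back (3 to 6 mm while the flange passes), then snaps to 0. Passing it takes up to about 10 N in all, so a push of 15 N has clicked it home. Its push tilts a bulb held loosely: fingers closing along the test block's x resist that best.
- shade_ring: Loose brass shade ring, 110 mm across, 24 mm tall, lying flat; must stay. Origin: centre of its underside.
- bracket: Loose bronze wall bracket, about 150 mm long, lying flat; must stay. Origin near its middle.
There are look-alikes about, which are no part of the job. Leave any red or turquoise look-alike of the test_block alone.

How it is judged:
On the way, in this order (a step that is already met when the one before it is completed fails the run):
1. the tubular bulb is lifted clear of the rack (z of tube_bulb in the frame of rack above 0.045 m), for 0.1 s.
2. the bulb, in the socket's bore, pushes the pawl back (horizontal distance between tube_bulb and socket_axis below 0.006 m and value of joint pawl above 0.0025 m), for 0.02 s.
At the end, for the whole second after the job is handed in: The bulb, let go and at rest, stands in the socket's bore within 5 mm of its axis and within 0.15 rad of upright, held down under the pawl (its origin less than 46 mm above the counter: uncaught it would pop up to 48 mm or more), with the pawl sprung back to within 2 mm of fully out (z of tube_bulb in the frame of test_block below 0.046 m and horizontal distance between tube_bulb and socket_axis below 0.005 m and angle between tube_bulb's own z axis and vertical below 0.15 rad and value of joint pawl below 0.002 m and linear speed of tube_bulb below 0.02 m/s and contact force between tube_bulb and the fingers below 0.05 N); the robot touches nothing.
It fails at once if the bulb was pressed against the tester with more than 30 N (contact force between tube_bulb and test_block above 30 N).
It fails at once if another bulb was moved by more than 20 mm (distance of any of globe_bulb, candle_bulb from where it was at the start of the episode above 0.02 m).
It fails at once if the shade ring or the bracket was moved by more than 30 mm (distance of any of shade_ring, bracket from where it was at the start of the episode above 0.03 m).
It also fails if it takes over 61 s, if anything falls off the work surface, if the arm or the gripper's body presses on something with over 40 N, if the wrist force passes 120 N, or if a joint passes its speed limit or range.

## Working session

There is one attempt and no reset: what is moved stays moved. The work goes in short steps, Python scripts to look and compute and a tool call to move; the robot and the scene stay as the last step left them, time stands still between calls to the robot, and variables do not carry over. Pictures are saved under pics/ and viewed, at most 10 in all, crops included, and the job is handed in when it is done.

Besides the shell and the picture viewer there is one more tool, called after "Emit:" by a JSON object that holds its "op" and its "data". arm_command: Moves the arm, as the interface text tells. Scaled input: -1 to 1 covers 200 mm each way for a shift and 45 degrees each way for a turn. Its arguments: {"type":"object","properties":{"jaw":{"type":"array","items":{"type":"number"}},"offset":{"type":"array","items":{"type":"array","items":{"type":"number"}}},"rotation":{"type":"array","items":{"type":"array","items":{"type":"number"}}}},"required":["jaw","offset","rotation"]}

```bash
mkdir -p pics; cat > h.py <<'E'
import numpy as np, cv2
from plant import telemetry, optics, order, r
def cap(n,f=None):
    c=optics.capture(n)
    np.savez(f'{f or n}.npz',**c)
    if f: cv2.imwrite(f'pics/{f}.png',c['pixels'][:,:,::-1])
    return c
def load(f): return dict(np.load(f'{f}.npz'))
def ray(c,u,v):
    K=np.array([[c['fx'],0,c['cx']],[0,c['fy'],c['cy']],[0,0,1.]],float)
    p=cv2.undistortPoints(np.array([[[u,v]]],float),K,np.array([float(c['k1']),0,0,0]))[0,0]
    T=c['pose']; return T[:3,3],T[:3,:3]@np.array([p[0],-p[1],-1])
def at(c,u,v,z):
    o,d=ray(c,u,v); return o+d*(z-o[2])/d[2]
def proj(c,P):
    T=c['pose']; q=T[:3,:3].T@(np.asarray(P,float)-T[:3,3]); x,y=q[0]/-q[2],-q[1]/-q[2]
    s=1+float(c['k1'])*(x*x+y*y); return np.array([c['cx']+c['fx']*x*s,c['cy']+c['fy']*y*s])
def tri(*obs):
    A=np.zeros((3,3));b=np.zeros(3);L=[]
    for c,u,v in obs:
        o,d=ray(c,u,v);d=d/np.linalg.norm(d);M=np.eye(3)-np.outer(d,d);A+=M;b+=M@o;L.append((o,M))
    p=np.linalg.solve(A,b); return p,[np.linalg.norm(M@(p-o)) for o,M in L]
E
python3 - <<'E'
from h import *
a=cap('scene');b=cap('top');print(r.nose_length,telemetry.read_state())
cv2.imwrite('pics/both.png',cv2.resize(np.vstack([a['pixels'],b['pixels']])[:,:,::-1],None,fx=.75,fy=.75))
cv2.imwrite('pics/scene0.png',a['pixels'][:,:,::-1]);cv2.imwrite('pics/top0.png',b['pixels'][:,:,::-1])
for c in(a,b):print(c['fx'],c['k1'],c['pose'].round(3))
E
```

```text
0.017 {'clock': 0.1, 'joint_pos': array([ 1.03083044,  0.33384233,  0.03988894,  1.46616545, -0.013409  ,
        1.34330381, -0.05850228]), 'qvel': array([ 0.00011231, -0.00237792,  0.0002943 , -0.00119369, -0.00065132,
        0.00029225,  0.00035269]), 'effort': array([ 4.44462334e-03, -6.60014749e+01,  1.37064502e+00, -4.06475866e+01,
        1.71756651e-02,  8.98614409e-03, -4.19303376e-05]), 'position': array([ 0.27712158, -0.58754406,  0.24751756]), 'orientation': array([-3.14014287e+00,  9.33805963e-05,  4.40731481e-01]), 'contact_force': array([-0.46625022,  0.01370832, -0.27228593]), 'moment': array([-0.01873564, -0.06954203,  0.00392997]), 'gripper_force': 0.0, 'opening': 1.0006630524441718}
388.54741269844897 -0.08285779863132646 [[-0.772 -0.323  0.547  0.99 ]
 [ 0.635 -0.425  0.646  0.533]
 [ 0.024  0.846  0.533  0.523]
 [ 0.     0.     0.     1.   ]]
397.9208855583393 0.02610752408143861 [[-0.023  0.994 -0.109  0.424]
 [-1.    -0.023  0.003 -0.051]
 [ 0.001  0.109  0.994  0.796]
 [ 0.     0.     0.     1.   ]]
```

View pics/both.png

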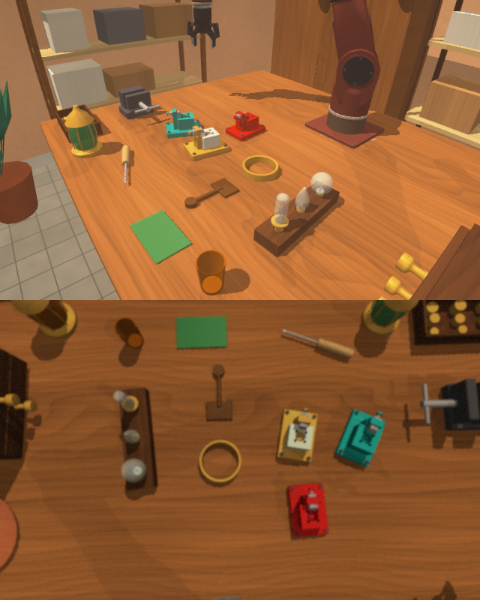

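The scene camera shows the rack at (300,218) with the flanged tube at (281,210). In the stacked view there are three test blocks: brass/white at (298,436), turquoise at (361,438) and red at (308,508). The brass one with the white ceramic fits the description. I'll confirm it in an enlarged composite.

```bash
python3 - <<'E'
from h import *
a=load('scene')['pixels'];b=load('top')['pixels']
def crop(i,u,v,w,h,f):return cv2.resize(i[v:v+h,u:u+w],None,fx=f,fy=f,interpolation=cv2.INTER_CUBIC)
t=np.hstack([crop(a,235,150,80,70,5),crop(b,360,140,80,70,5)])
s=np.hstack([crop(a,330,220,133,83,3),crop(b,145,100,133,83,3)])
s=cv2.resize(s,(800,250))
cv2.imwrite('pics/crop.png',np.vstack([t,s])[:,:,::-1]); print(t.shape,s.shape)
E
```

```text
(350, 800, 3) (250, 800, 3)
```

View pics/crop.png

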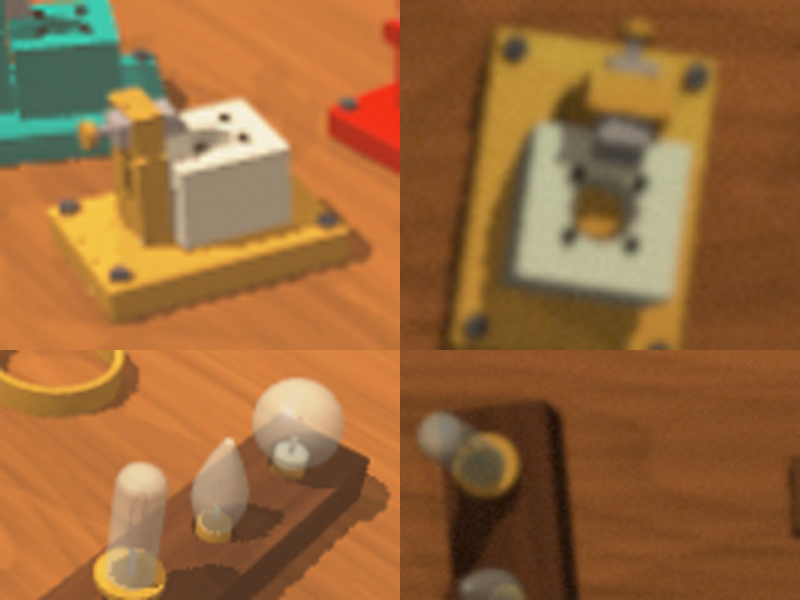

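The crop confirms the brass block with white ceramic, studs visible, and pawl towards image-up in the top view. The flanged bulb sits in the far rack hole, with its flange at (173.6,138) in top and (373,295) in scene. Next I'll triangulate.

```bash
python3 - <<'E'
from h import *
a=load('scene');b=load('top')
S=lambda x,y:(a,235+x/5,150+y/5); T=lambda x,y:(b,360+(x-400)/5,140+y/5)
print('socket top c',tri(S(211.5,132),T(604,209)))
for s,t in [((200,147),(578,173)),((243,137),(568,235)),((223,117),(630,245))]:
    print('stud',tri(S(*s),T(*t)))
p=at(b,*T(604,209)[1:],.076);q=at(b,*T(609,178)[1:],.076);print(p,'pawl dir yaw',np.arctan2(*(q-p)[[1,0]]))
k=[at(b,*T(x,y)[1:],.02) for x,y in[(515,48),(696,78),(476,326)]]; print(k, 'yaw',np.arctan2(*(k[0]-k[2])[[1,0]]))
S2=lambda x,y:(a,330+x/3.0075,220+(y-350)/3.01);T2=lambda x,y:(b,145+(x-400)/3.0075,100+(y-350)/3.01)
print('flange',tri(S2(130,576),T2(486,464)))
f=at(a,*S2(130,576)[1:],.0535);g=at(b,*T2(486,464)[1:],.0535);print(f,g)
for n,x,y,z in[('candle',213,525,.045),('globe',290,462,.045)]:print(n,at(a,*S2(x,y)[1:],z))
e=[at(b,u/.75,(v-300)/.75,.035) for u,v in[(149,389),(156,486)]];print('rack edge yaw',np.arctan2(*(e[0]-e[1])[[1,0]]),e)
E
```

```text
socket top c (array([ 0.52577272, -0.19225494,  0.06651971]), [np.float64(0.0010817963108002968), np.float64(0.0010817963108003196)])
stud (array([ 0.53918209, -0.18297314,  0.06652452]), [np.float64(0.0014411001117272972), np.float64(0.0014411001117271846)])
stud (array([ 0.51633519, -0.17850388,  0.06653429]), [np.float64(0.001146287091960193), np.float64(0.0011462870919600934)])
stud (array([ 0.51233146, -0.20139505,  0.06681504]), [np.float64(0.0007837479904394468), np.float64(0.0007837479904396057)])
[ 0.52528293 -0.19112691  0.076     ] pawl dir yaw -0.20064301870399268
[array([ 0.59851973, -0.169518  ,  0.02      ]), array([ 0.58471034, -0.24069034,  0.02      ]), array([ 0.48809819, -0.15002623,  0.02      ])] yaw -0.1747215153911327
flange (array([0.62116266, 0.23366995, 0.05433427]), [np.float64(0.0015121284659933302), np.float64(0.001512128465993292)])
[0.61935218 0.23413795 0.0535    ] [0.6223941  0.23285175 0.0535    ]
candle [0.54313652 0.23022371 0.045     ]
globe [0.45867038 0.22228641 0.045     ]
rack edge yaw 0.08067413485761311 [array([0.66479551, 0.19175053, 0.035     ]), array([0.41291817, 0.17138634, 0.035     ])]
```

```bash
cat >> h.py <<'E'
from scipy.spatial.transform import Rotation as Ro
def go(p,yaw):
    s=telemetry.read_state(); R0=Ro.from_euler('xyz',s['orientation']); R1=Ro.from_euler('xyz',[np.pi,0,yaw])
    print('off',(R0.inv().apply(np.array(p)-s['position'])/.2).round(3),'rot',((R0.inv()*R1).as_rotvec()/np.radians(45)).round(3),'t',s['clock'],'pos',s['position'].round(4),'ori',s['orientation'].round(3),'F',s['contact_force'].round(2),'q7',s['joint_pos'][6].round(2))
E
python3 -c "
from h import *
go([.40,-.25,.25],.44);go([.621,.2335,.2],.075)"
```

```text
off [ 1.276 -1.264 -0.011] rot [-0.002  0.     0.001] t 0.1 pos [ 0.2771 -0.5875  0.2475] ori [-3.14   0.     0.441] F [-0.47  0.01 -0.27] q7 -0.06
off [ 3.306 -2.979  0.242] rot [-0.002  0.     0.466] t 0.1 pos [ 0.2771 -0.5875  0.2475] ori [-3.14   0.     0.441] F [-0.47  0.01 -0.27] q7 -0.06
```

Emit:
{"op": "arm_command", "data": {"jaw": [0,0,0,0,0,0,0], "offset": [[0.17,-0.17,0],[0.34,-0.34,0],[0.5,-0.5,0],[0.66,-0.66,0],[0.83,-0.83,0],[1,-1,0],[1,-1,0]], "rotation": [[0,0,0],[0,0,0],[0,0,0],[0,0,0],[0,0,0],[0,0,0],[0,0,0]]}}

```text
clock: 0.8
position: [0.3757, -0.3153, 0.2485]
orientation: [-3.141, -0.001, 0.449]
contact_force: [0.1, -0.4, 0.5]
opening: 1.003
gripper_force: 0.0
```

Emit:
{"op": "arm_command", "data": {"jaw": [0,0,0,0], "offset": [[0.14,-0.13,0],[0.28,-0.26,0],[0.28,-0.26,0],[0.28,-0.26,0]], "rotation": [[0,0,0.15],[0,0,0.3],[0,0,0.46],[0,0,0.46]]}}

```text
clock: 1.2
position: [0.4015, -0.2501, 0.2482]
orientation: [3.142, 0.0, 0.079]
contact_force: [0.2, -1.1, 0.1]
opening: 0.999
gripper_force: 0.0
```

```bash
python3 -c "
from h import *
c=cap('wrist','w1');print(c['pose'].round(3),c['fx']);print(proj(c,[.5255,-.1917,.0665]))
go([.621,.2335,.2],.075)"
```

```text
[[ 0.079  0.959  0.27   0.47 ]
 [-0.997  0.076  0.022 -0.245]
 [ 0.001 -0.271  0.962  0.374]
 [ 0.     0.     0.     1.   ]] 355.8993013450165
[255.3740894   19.90170069]
off [ 1.295 -2.324  0.24 ] rot [0.    0.001 0.009] t 1.25 pos [ 0.4011 -0.251   0.2482] ori [3.141 0.    0.082] F [ 0.34 -0.84 -0.07] q7 -1.02
```

View pics/w1.png

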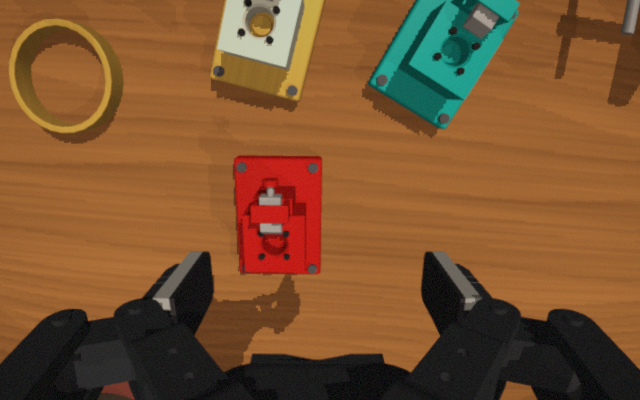

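Socket seen at about (261,22) in wrist against a predicted (255,20), so it agrees to within about 6 mm. I'll refine it later with the bulb in hand and go to the rack now.

Emit:
{"op": "arm_command", "data": {"jaw": [0,0,0,0,0], "offset": [[0.1,-0.22,0],[0.2,-0.44,0],[0.3,-0.66,0],[0.4,-0.88,0],[0.45,-1,0]], "rotation": [[0,0,0],[0,0,0],[0,0,0],[0,0,0],[0,0,0]]}}

```text
clock: 1.75
position: [0.476, -0.0414, 0.2484]
orientation: [-3.141, -0.001, 0.086]
contact_force: [1.2, 0.1, 0.1]
opening: 1.001
gripper_force: 0.0
```

Emit:
{"op": "arm_command", "data": {"jaw": [0,0,0,0,0], "offset": [[0.1,-0.22,0],[0.2,-0.44,0],[0.3,-0.66,0],[0.4,-0.88,0],[0.45,-1,0]], "rotation": [[0,0,0],[0,0,0],[0,0,0],[0,0,0],[0,0,0]]}}

```text
clock: 2.25
position: [0.5498, 0.1651, 0.2479]
orientation: [-3.14, 0.0, 0.085]
contact_force: [-0.2, -0.0, -0.1]
opening: 0.996
gripper_force: 0.0
```

Emit:
{"op": "arm_command", "data": {"jaw": [0,0,0,0,0], "offset": [[0,-0.16,0],[0,-0.32,0],[0,-0.32,0],[0,-0.32,0],[0,-0.32,0]], "rotation": [[0,0,0],[0,0,0],[0,0,0],[0,0,0],[0,0,0]]}}

```text
clock: 2.75
position: [0.5446, 0.2242, 0.2479]
orientation: [3.141, 0.0, 0.079]
contact_force: [-0.5, -0.6, -0.1]
opening: 1.0
gripper_force: 0.0
```

```bash
python3 -c "
from h import *
c=cap('wrist','w2')
for P in [[.621,.2335,.0535],[.621,.2335,.129]]: print(proj(c,P))
go([.621,.2335,.2],.075)"
```

```text
[311.73038979  85.86946408]
[310.2958102   82.89650708]
off [ 0.384 -0.017  0.24 ] rot [0.001 0.    0.004] t 2.8 pos [0.5446 0.2241 0.2481] ori [3.141 0.    0.078] F [-0.56 -0.36  0.21] q7 -2.09
```

View pics/w2.png

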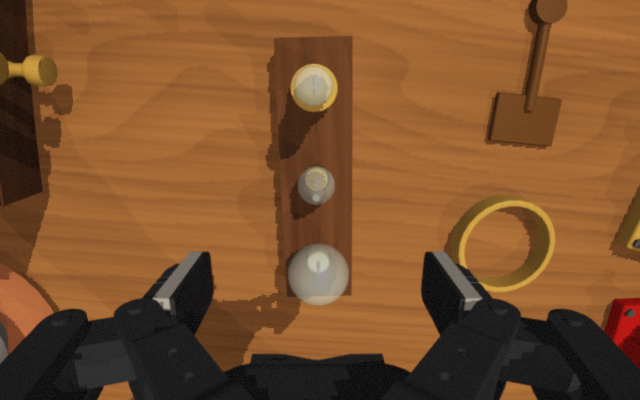

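Wrist view: the flanged bulb is at (314,87), predicted (312,86), and the candle (316,185) and globe (318,275) are clear of the fingers' path. Refined bulb position is (0.6205, 0.2326).

Emit:
{"op": "arm_command", "data": {"jaw": [0,0,0,0,0,0,0,0,0], "offset": [[0.19,-0.006,0.1],[0.381,-0.013,0.2],[0.381,-0.013,0.3],[0.381,-0.013,0.4],[0.381,-0.013,0.5],[0.381,-0.013,0.6],[0.381,-0.013,0.65],[0.381,-0.013,0.65],[0.381,-0.013,0.65]], "rotation": [[0,0,0],[0,0,0],[0,0,0],[0,0,0],[0,0,0],[0,0,0],[0,0,0],[0,0,0],[0,0,0]]}}

```text
clock: 3.7
position: [0.6202, 0.2343, 0.1191]
orientation: [-3.142, -0.001, 0.079]
contact_force: [-0.0, 0.1, 1.0]
opening: 1.001
gripper_force: 0.0
```

```bash
python3 -c "
from h import *
go([.6205,.2326,.103],.078)"
```

```text
off [0.001 0.009 0.081] rot [-0.    -0.001  0.001] t 3.7 pos [0.6202 0.2343 0.1191] ori [-3.142e+00 -1.000e-03  7.900e-02] F [-0.05  0.08  0.97] q7 -2.14
```

Emit:
{"op": "arm_command", "data": {"jaw": [0,0,60,120,180,255,255,255,255,255], "offset": [[0,0.007,0.04],[0,0.007,0.08],[0,0.007,0.08],[0,0.007,0.08],[0,0.007,0.08],[0,0.007,0.08],[0,0.007,0.08],[0,0.007,0.08],[0,0.007,0.08],[0,0.007,0.08]], "rotation": [[0,0,0],[0,0,0],[0,0,0],[0,0,0],[0,0,0],[0,0,0],[0,0,0],[0,0,0],[0,0,0],[0,0,0]]}}

```text
clock: 4.7
position: [0.6201, 0.2335, 0.1029]
orientation: [-3.141, -0.001, 0.079]
contact_force: [-0.0, -0.2, 5.1]
opening: 0.308
gripper_force: 59.2
```

```bash
python3 -c "
from h import *
go([.6205,.2326,.103],.078);print(telemetry.read_state()['opening'])"
```

```text
off [ 0.002  0.005 -0.001] rot [-0.    -0.001  0.002] t 4.7 pos [0.6201 0.2335 0.1029] ori [-3.141e+00 -1.000e-03  7.900e-02] F [-0.   -0.22  5.13] q7 -2.15
0.3083212810717132
```

Emit:
{"op": "arm_command", "data": {"jaw": [255,255,255,255,255,255,255,255,255], "offset": [[0,0,-0.05],[0,0,-0.1],[0,0,-0.2],[0,0,-0.3],[0,0,-0.4],[0,0,-0.5],[0,0,-0.6],[0,0,-0.72],[0,0,-0.72]], "rotation": [[0,0,0],[0,0,0],[0,0,0],[0,0,0],[0,0,0],[0,0,0],[0,0,0],[0,0,0],[0,0,0]]}}

```text
clock: 5.6
position: [0.6208, 0.2343, 0.2507]
orientation: [-3.14, -0.005, 0.08]
contact_force: [-0.5, -0.0, -0.6]
opening: 0.311
gripper_force: 58.9
```

```bash
python3 -c "
from h import *
cap('scene','s1');cap('top','t1');
go([.5255,-.1917,.25],1.39);print(telemetry.read_state()['opening'])"
```

```text
off [-0.639  2.082 -0.016] rot [ 1.000e-03 -1.000e-03 -1.668e+00] t 5.7 pos [0.6198 0.2335 0.2469] ori [-3.141e+00 -1.000e-03  8.000e-02] F [ 0.44 -0.06 -1.02] q7 -2.09
0.3118241321641527
```

Emit:
{"op": "arm_command", "data": {"jaw": [255,255,255,255,255,255,255,255], "offset": [[-0.04,0.13,0],[-0.08,0.26,0],[-0.12,0.4,0],[-0.17,0.55,0],[-0.22,0.7,0],[-0.27,0.85,0],[-0.31,1,0],[-0.31,1,0]], "rotation": [[0,0,-0.12],[0,0,-0.24],[0,0,-0.37],[0,0,-0.5],[0,0,-0.63],[0,0,-0.76],[0,0,-0.89],[0,0,-1]]}}

```text
clock: 6.5
position: [0.5729, 0.0232, 0.2449]
orientation: [-3.141, 0.004, 0.862]
contact_force: [0.6, 0.8, -1.1]
opening: 0.31
gripper_force: 59.1
```

```bash
python3 -c "
from h import *
go([.5255,-.1917,.25],1.39);print(telemetry.read_state()['opening'])"
```

```text
off [-0.97   0.519 -0.022] rot [-0.001  0.004 -0.672] t 6.5 pos [0.5729 0.0232 0.2449] ori [-3.141  0.004  0.862] F [ 0.58  0.77 -1.07] q7 -0.96
0.3104627461695228
```

Emit:
{"op": "arm_command", "data": {"jaw": [255,255,255,255,255,255,255,255,255], "offset": [[-0.15,0.08,0],[-0.3,0.16,0],[-0.46,0.24,0],[-0.62,0.33,0],[-0.78,0.42,-0.02],[-0.9,0.48,-0.02],[-0.97,0.52,-0.02],[-0.97,0.52,-0.02],[-0.97,0.52,-0.02]], "rotation": [[0,0,-0.12],[0,0,-0.24],[0,0,-0.36],[0,0,-0.48],[0,0,-0.6],[0,0,-0.67],[0,0,-0.67],[0,0,-0.67],[0,0,-0.67]]}}

```text
clock: 7.4
position: [0.5272, -0.1848, 0.2498]
orientation: [-3.141, -0.001, 1.39]
contact_force: [-0.0, 0.3, -0.5]
opening: 0.312
gripper_force: 59.1
```

```bash
python3 -c "
from h import *
c=cap('wrist','w3');a=cap('scene','s3');b=cap('top','t3')
I=np.hstack([cv2.resize(c['pixels'][:,120:520],(400,400))]+[cv2.resize(x['pixels'][v:v+133,u:u+133],(400,400),interpolation=cv2.INTER_CUBIC) for x,u,v in((a,210,100),)])
cv2.imwrite('pics/v3.png',I[:,:,::-1])
go([.5255,-.1917,.25],1.39);s=telemetry.read_state();print(s['opening'])
for h in(0,.0465,.0665+.0): print(proj(c,[.5255,-.1917,h]))
p=s['position'].copy();p[2]-=.096;print('bulb foot',proj(c,p),proj(a,p))
"
```

```text
off [-0.039 -0.004  0.001] rot [-0.    -0.001  0.004] t 7.55 pos [ 0.5276 -0.1841  0.2502] ori [-3.141e+00 -1.000e-03  1.393e+00] F [ 0.02 -0.39 -1.33] q7 -0.02
0.3121741597052359
[316.29569176 167.68414526]
[316.20477958 177.29604289]
[316.15782004 182.26445328]
bulb foot [316.91942898 202.34782889] [276.80943321 144.90494091]
```

View pics/v3.png

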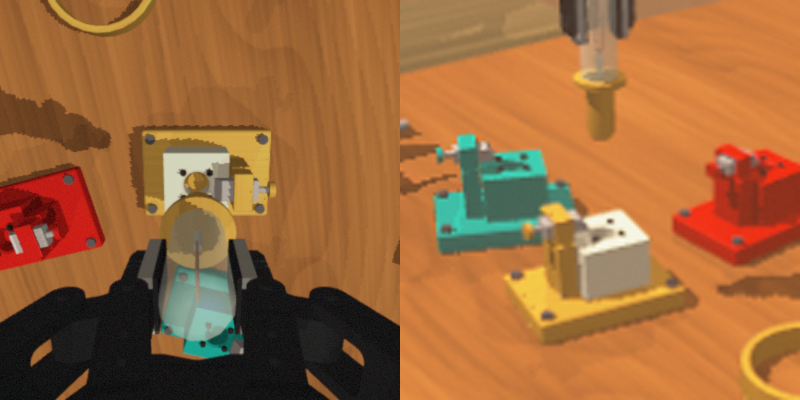

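```bash
python3 -c "
from h import *
c=load('w3')['pixels'];a=load('s3')['pixels'];
f=lambda i,u,v,w,h,k:cv2.resize(i[v:v+h,u:u+w],None,fx=k,fy=k,interpolation=cv2.INTER_CUBIC)
cv2.imwrite('pics/v4.png',np.hstack([f(c,260,140,100,130,4.5),f(a,245,115,75,130,4.5)])[:,:,::-1])
"
```

```text
(no output)
```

View pics/v4.png

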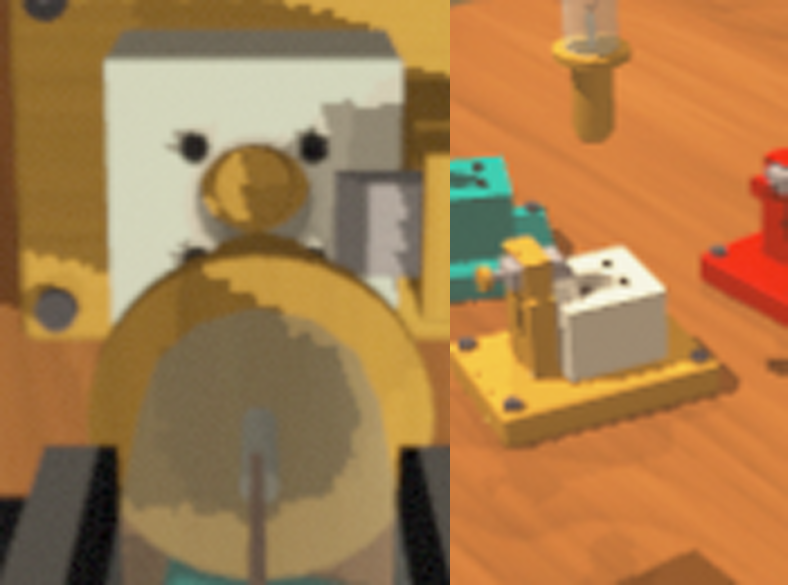

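```bash
python3 -c "
from h import *
c=load('w3');s=telemetry.read_state();p=s['position']
print('flange pred',proj(c,p+[0,0,-.096+.0465]),'seen 318.5 232.2');a=load('s3')
print('flange from wrist',at(c,318.5,232.2,p[2]-.0495),'socket from wrist',at(c,316.3,184.4,.0665), 'foot from scene',at(a,276.8,144.4,p[2]-.096),'tcp',p)
"
```

```text
flange pred [316.90494188 228.01281983] seen 318.5 232.2
flange from wrist [ 0.52798918 -0.18660625  0.20072578] socket from wrist [ 0.52527166 -0.19365735  0.0665    ] foot from scene [ 0.52594659 -0.1866323   0.15422578] tcp [ 0.52758448 -0.18413723  0.25022578]
```

Wrist crop: studs frame the bore at (316.3,184.4), and the flange is centred near (318.5,232). The bulb sits about 2.5 mm towards -y from the TCP. Move by (-1.4,-6.3) mm and descend to just above the ceramic.

```bash
python3 -c "
from h import *
go([.5262,-.1904,.17],1.39)"
```

```text
off [-0.032 -0.001  0.401] rot [-0.    -0.001  0.004] t 7.55 pos [ 0.5276 -0.1841  0.2502] ori [-3.141e+00 -1.000e-03  1.393e+00] F [ 0.02 -0.39 -1.33] q7 -0.02
```

Emit:
{"op": "arm_command", "data": {"jaw": [255,255,255,255,255,255,255,255,255], "offset": [[-0.016,-0.001,0],[-0.032,-0.001,0.05],[-0.032,-0.001,0.12],[-0.032,-0.001,0.2],[-0.032,-0.001,0.28],[-0.032,-0.001,0.35],[-0.032,-0.001,0.4],[-0.032,-0.001,0.4],[-0.032,-0.001,0.4]], "rotation": [[0,0,0],[0,0,0],[0,0,0],[0,0,0],[0,0,0],[0,0,0],[0,0,0],[0,0,0],[0,0,0]]}}

```text
clock: 8.45
position: [0.5259, -0.1922, 0.1704]
orientation: [-3.142, -0.0, 1.391]
contact_force: [0.6, 0.6, -0.0]
opening: 0.311
gripper_force: 59.1
```

```bash
python3 -c "
from h import *
c=cap('wrist','w5');a=cap('scene','s5');b=cap('top','t5')
f=lambda i,u,v,w,h,k:cv2.resize(i['pixels'][v:v+h,u:u+w],None,fx=k,fy=k,interpolation=cv2.INTER_CUBIC)
cv2.imwrite('pics/v5.png',np.hstack([f(c,250,130,133,160,3),f(a,230,110,80,96,5)])[:,:,::-1])
go([.5262,-.1904,.17],1.39)
"
```

```text
off [ 0.01  -0.002  0.005] rot [0.002 0.    0.001] t 8.6 pos [ 0.5263 -0.1924  0.1711] ori [3.14  0.    1.391] F [-0.47  0.05 -0.14] q7 -0.05
```

View pics/v5.png

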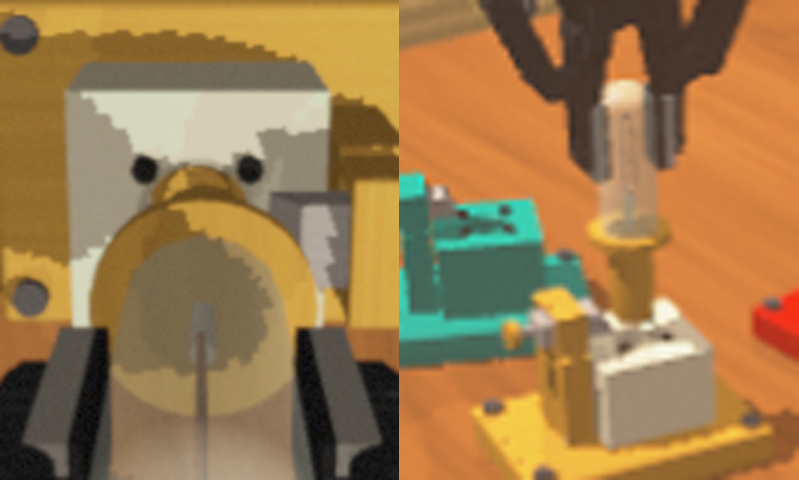

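```bash
python3 -c "
from h import *
c=load('w5');a=load('s5');p=telemetry.read_state()['position'];z=p[2]-.096
print('tcp',p)
ys=[at(c,250+x/3,130+170/3,.0665) for x in(145,250)];m=(ys[0]+ys[1])/2;print('studs',ys,'centre',m+.0115*np.array([.18,.98,0]))
print('flange x',at(c,318.2,130+300/3,z+.0465))
print('foot scene',at(a,276.4,172,z),'pred foot px',proj(a,[p[0],p[1],z]),'socket scene',at(a,277.3,176.4,.0665))
"
```

```text
tcp [ 0.52627697 -0.19241574  0.17109072]
studs [array([ 0.51567078, -0.18119183,  0.0665    ]), array([ 0.53863729, -0.18536341,  0.0665    ])] centre [ 0.52922404 -0.17200762  0.0665    ]
flange x [ 0.52681996 -0.19274346  0.12159072]
foot scene [ 0.52274239 -0.19834379  0.07509072] pred foot px [276.54087709 173.27595707] socket scene [ 0.52519355 -0.19122209  0.0665    ]
```

Wrist view: flange (318,232) versus socket centre, with the bulb about 1.5 mm too far towards the pawl (+x). The scene view agrees. Shift -1.4 mm and enter the bore.

Emit:
{"op": "arm_command", "data": {"jaw": [255,255,255,255,255,255,255,255,255,255], "offset": [[0,-0.007,0],[0,-0.007,0.01],[0,-0.007,0.025],[0,-0.007,0.04],[0,-0.007,0.055],[0,-0.007,0.07],[0,-0.007,0.085],[0,-0.007,0.1],[0,-0.007,0.1],[0,-0.007,0.1]], "rotation": [[0,0,0],[0,0,0],[0,0,0],[0,0,0],[0,0,0],[0,0,0],[0,0,0],[0,0,0],[0,0,0],[0,0,0]]}}

```text
clock: 9.6
position: [0.5245, -0.192, 0.1503]
orientation: [-3.142, -0.0, 1.391]
contact_force: [0.4, -0.1, -0.2]
opening: 0.307
gripper_force: 59.1
```

```bash
python3 -c "
from h import *
s=telemetry.read_state();print(s['moment'],s['contact_force'],s['position'])"
```

```text
[-0.05209664 -0.01540088  0.00250191] [ 0.38326631 -0.06248741 -0.18712321] [ 0.52445136 -0.19199499  0.15029171]
```

Emit:
{"op": "arm_command", "data": {"jaw": [255,255,255,255,255,255,255,255,255,255], "offset": [[0,0,0.01],[0,0,0.02],[0,0,0.03],[0,0,0.04],[0,0,0.05],[0,0,0.06],[0,0,0.07],[0,0,0.08],[0,0,0.08],[0,0,0.08]], "rotation": [[0,0,0],[0,0,0],[0,0,0],[0,0,0],[0,0,0],[0,0,0],[0,0,0],[0,0,0],[0,0,0],[0,0,0]]}}

```text
clock: 10.6
position: [0.5245, -0.1921, 0.1343]
orientation: [3.142, -0.0, 1.391]
contact_force: [0.5, -0.3, 2.9]
opening: 0.314
gripper_force: 59.3
```

```bash
python3 -c "
from h import *
a=cap('scene','s6')
s=telemetry.read_state();print(s['moment'],s['contact_force'],s['position'])
cv2.imwrite('pics/v6.png',cv2.resize(a['pixels'][110:216,220:330],None,fx=5,fy=5,interpolation=cv2.INTER_CUBIC)[:,:,::-1])"
```

```text
[-0.02236065  0.01704051 -0.01236829] [-0.4004214   0.12237456  2.14005331] [ 0.52449792 -0.19208456  0.13442434]
```

View pics/v6.png

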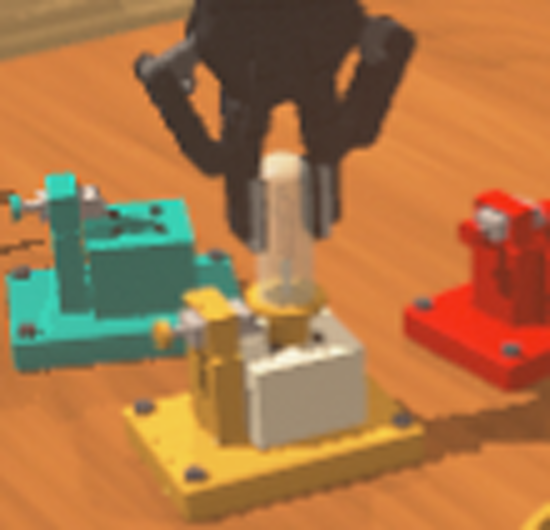

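The scene view shows the cap in the bore, upright, with the flange at (285,297) level with the pawl top. Contact force is about 2–3 N with no side load. Continue gently.

Emit:
{"op": "arm_command", "data": {"jaw": [255,255,255,255,255,255,255,255,255,255], "offset": [[0,0,0.005],[0,0,0.01],[0,0,0.015],[0,0,0.02],[0,0,0.025],[0,0,0.03],[0,0,0.035],[0,0,0.04],[0,0,0.04],[0,0,0.04]], "rotation": [[0,0,0],[0,0,0],[0,0,0],[0,0,0],[0,0,0],[0,0,0],[0,0,0],[0,0,0],[0,0,0],[0,0,0]]}}

```text
clock: 11.65
position: [0.5245, -0.192, 0.1262]
orientation: [3.142, -0.0, 1.391]
contact_force: [-0.5, 0.4, 3.0]
opening: 0.31
gripper_force: 59.5
```

Emit:
{"op": "arm_command", "data": {"jaw": [255,255,255,255,255,255,255,255,255,255], "offset": [[0,0,0.0025],[0,0,0.005],[0,0,0.0075],[0,0,0.01],[0,0,0.0125],[0,0,0.015],[0,0,0.0175],[0,0,0.02],[0,0,0.02],[0,0,0.02]], "rotation": [[0,0,0],[0,0,0],[0,0,0],[0,0,0],[0,0,0],[0,0,0],[0,0,0],[0,0,0],[0,0,0],[0,0,0]]}}

```text
clock: 12.65
position: [0.5245, -0.1921, 0.1223]
orientation: [3.142, -0.0, 1.391]
contact_force: [0.1, 0.8, 3.4]
opening: 0.313
gripper_force: 59.6
```

Emit:
{"op": "arm_command", "data": {"jaw": [255,255,255,255,255,255,255,255,255,255], "offset": [[0,0,0.00125],[0,0,0.0025],[0,0,0.00375],[0,0,0.005],[0,0,0.00625],[0,0,0.0075],[0,0,0.00875],[0,0,0.01],[0,0,0.01],[0,0,0.01]], "rotation": [[0,0,0],[0,0,0],[0,0,0],[0,0,0],[0,0,0],[0,0,0],[0,0,0],[0,0,0],[0,0,0],[0,0,0]]}}

```text
clock: 13.65
position: [0.5244, -0.1921, 0.1203]
orientation: [3.142, -0.0, 1.391]
contact_force: [0.6, -0.4, 2.5]
opening: 0.314
gripper_force: 59.5
```

Emit:
{"op": "arm_command", "data": {"jaw": [255,255,255,255,255,255,255], "offset": [[0,0,0.00125],[0,0,0.0025],[0,0,0.00375],[0,0,0.005],[0,0,0.00625],[0,0,0.0075],[0,0,0.0075]], "rotation": [[0,0,0],[0,0,0],[0,0,0],[0,0,0],[0,0,0],[0,0,0],[0,0,0]]}}

```text
clock: 14.35
position: [0.5245, -0.1921, 0.1194]
orientation: [3.141, 0.0, 1.391]
contact_force: [-1.9, 0.2, 8.4]
opening: 0.308
gripper_force: 60.3
```

```bash
python3 -c "
from h import *
c=cap('wrist','w7');a=cap('scene','s7')
f=lambda i,u,v,w,h,k:cv2.resize(i['pixels'][v:v+h,u:u+w],None,fx=k,fy=k,interpolation=cv2.INTER_CUBIC)
cv2.imwrite('pics/v7.png',np.hstack([f(c,250,150,133,133,3),f(a,245,150,66,66,6.05)])[:,:,::-1])
s=telemetry.read_state();print(s['moment'],s['contact_force'],s['position'])"
```

```text
[0.10167927 0.42528372 0.05370067] [-1.12881475  0.51478292  8.99949138] [ 0.52456369 -0.19211895  0.11940907]
```

View pics/v7.png

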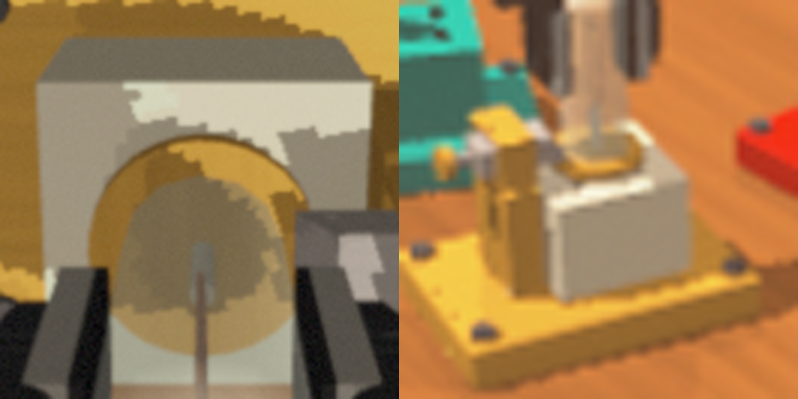

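Wrist/scene crops: flange (right edge hidden under the pawl tongue at crop (300,210)) sits a few mm above the ceramic, and pawl contact has just begun (Fz about 9 N, Fx -1.5). Continue in small steps.

Emit:
{"op": "arm_command", "data": {"jaw": [255,255,255,255], "offset": [[0,0,0.00125],[0,0,0.0025],[0,0,0.00375],[0,0,0.00375]], "rotation": [[0,0,0],[0,0,0],[0,0,0],[0,0,0]]}}

```text
clock: 14.85
position: [0.5246, -0.1921, 0.1191]
orientation: [3.141, 0.001, 1.391]
contact_force: [-3.7, 1.0, 13.9]
opening: 0.31
gripper_force: 60.7
```

Emit:
{"op": "arm_command", "data": {"jaw": [255,255,255,255], "offset": [[0,0,0.00125],[0,0,0.0025],[0,0,0.00375],[0,0,0.00375]], "rotation": [[0,0,0],[0,0,0],[0,0,0],[0,0,0]]}}

```text
clock: 15.25
position: [0.5247, -0.1921, 0.1188]
orientation: [3.141, 0.001, 1.391]
contact_force: [-5.6, 1.3, 18.4]
opening: 0.308
gripper_force: 61.1
```

Force is about 18 N at a stiffness of about 20 N/mm, so the flange is on the studs (home TCP about 0.1193, matching the measured stud height). The tongue overlaps the flange in the wrist crop, so it looks clicked. I'll relieve the load and test the catch with a slight upward pull.

Emit:
{"op": "arm_command", "data": {"jaw": [255,255,255,255,255], "offset": [[0,0,-0.004],[0,0,-0.008],[0,0,-0.012],[0,0,-0.014],[0,0,-0.014]], "rotation": [[0,0,0],[0,0,0],[0,0,0],[0,0,0],[0,0,0]]}}

```text
clock: 15.75
position: [0.5245, -0.192, 0.1201]
orientation: [3.142, -0.0, 1.391]
contact_force: [1.2, -0.0, 3.9]
opening: 0.31
gripper_force: 59.6
```

Emit:
{"op": "arm_command", "data": {"jaw": [255,255,255,255], "offset": [[0,0,-0.002],[0,0,-0.004],[0,0,-0.005],[0,0,-0.005]], "rotation": [[0,0,0],[0,0,0],[0,0,0],[0,0,0]]}}

```text
clock: 16.15
position: [0.5244, -0.1921, 0.1211]
orientation: [-3.142, -0.0, 1.391]
contact_force: [1.3, -0.6, 3.8]
opening: 0.309
gripper_force: 59.6
```

Emit:
{"op": "arm_command", "data": {"jaw": [255,255,255,255], "offset": [[0,0,-0.002],[0,0,-0.004],[0,0,-0.005],[0,0,-0.005]], "rotation": [[0,0,0],[0,0,0],[0,0,0],[0,0,0]]}}

```text
clock: 16.55
position: [0.5243, -0.192, 0.1214]
orientation: [-3.141, -0.0, 1.391]
contact_force: [4.9, -1.6, -6.6]
opening: 0.312
gripper_force: 59.4
```

Upward pull is resisted (-6.6 N at 0.1214), so the pawl holds the flange. Ease back to neutral and release.

Emit:
{"op": "arm_command", "data": {"jaw": [255,255,255,220,180,120,60,0,0,0], "offset": [[0,0,0.002],[0,0,0.004],[0,0,0.004],[0,0,0.004],[0,0,0.004],[0,0,0.004],[0,0,0.004],[0,0,0.004],[0,0,0.004],[0,0,0.004]], "rotation": [[0,0,0],[0,0,0],[0,0,0],[0,0,0],[0,0,0],[0,0,0],[0,0,0],[0,0,0],[0,0,0],[0,0,0]]}}

```text
clock: 17.55
position: [0.5244, -0.192, 0.1213]
orientation: [-3.141, -0.0, 1.391]
contact_force: [0.4, -0.5, -0.2]
opening: 0.999
gripper_force: 0.0
```

Emit:
{"op": "arm_command", "data": {"jaw": [0,0,0,0,0,0,0,0,0], "offset": [[0,0,-0.05],[0,0,-0.12],[0,0,-0.22],[0,0,-0.34],[0,0,-0.46],[0,0,-0.58],[0,0,-0.7],[0,0,-0.7],[0,0,-0.7]], "rotation": [[0,0,0],[0,0,0],[0,0,0],[0,0,0],[0,0,0],[0,0,0],[0,0,0],[0,0,0],[0,0,0]]}}

```text
clock: 18.45
position: [0.5248, -0.192, 0.2627]
orientation: [3.14, 0.001, 1.391]
contact_force: [-1.1, -0.2, -0.7]
opening: 1.002
gripper_force: 0.0
```

```bash
python3 -c "
from h import *
c=cap('wrist','w8');a=cap('scene','s8')
f=lambda i,u,v,w,h,k:cv2.resize(i['pixels'][v:v+h,u:u+w],None,fx=k,fy=k,interpolation=cv2.INTER_CUBIC)
cv2.imwrite('pics/v8.png',np.hstack([f(c,250,120,133,133,3),f(a,235,130,80,80,4.9875)])[:,:,::-1])
s=telemetry.read_state();print(s['contact_force'],s['position'],s['clock'])"
```

```text
[-0.25613285  0.09854145 -0.67719475] [ 0.52406878 -0.19198559  0.26107017] 18.55
```

View pics/v8.png

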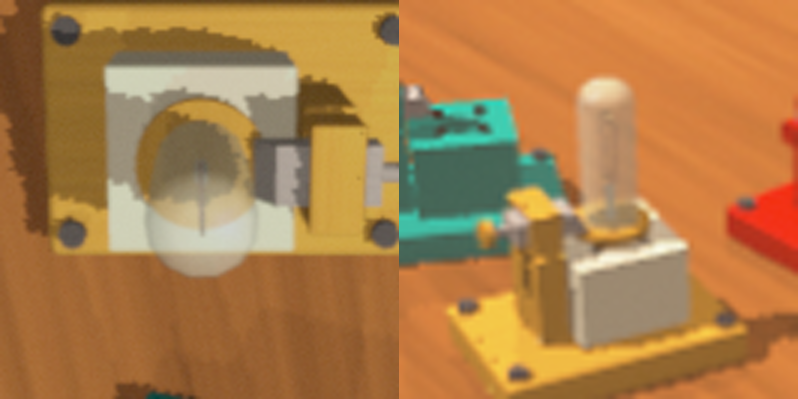

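The bulb stands upright in the socket, with its flange low on the ceramic and the pawl tongue over its edge at crop (260,165). The gripper is clear.

```bash
python3 -c "
from h import *
print(order.finish_job())"
```

```text
the job is handed in; nothing more can be done
None
```

The tubular bulb is in the brass test block's socket, held down by the pawl and let go; I handed the job in at about 18.6 s, but no verdict was returned. The highest force reading was about 18 N.

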